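# Lock the tube mixer's rotor with its bayonet pin

## Robot

A 6-joint arm with a two-finger parallel gripper is mounted at the origin on a cart in front of the work surface, level with it; the furniture and walls round the work are solid. World frame = base frame: x ahead of the robot, y to its left, z up, the work surface at z = 0. Lengths are in m, angles in rad, forces in N, time in s.
With the tool pointing down it reaches from about 0.3 to 0.875 m from the base axis. Payload 6.4 kg.
Tool frame: the origin (TCP) lies midway between the tips of the shut fingers; the grasp point (between the pads) lies 19 mm behind it; z points along the fingers, y is the direction in which the jaws open and shut (so a half turn about z gives the same grasp; the last joint's range is limited). The gripper opens to 85 mm and grips with 20 to 120 N. Pads are 22 mm wide; open, the fingers measure 114 mm over their backs; the gripper's body (76 mm by 85 mm) begins 54 mm behind the grasp point. The pads swing forward as they close: fully open they stand 13 mm farther back than shut.
Start: joints at [0.987, 0.181, 1.607, -0, 1.354, -0.206], TCP at [0.212, 0.534, 0.231] pointing down, gripper open.
Joint ranges: [-2.99, 2.99], [-0.89, 2.07], [0.3, 2.58], [-1.14, 4.28], [0, 2.63], [-3.12, 3.12]. Speed limits (rad/s): [2.57, 2.57, 3.01, 3.14, 3.14, 3.14].

## Interface

Orientations are given as a 3x3 rotation matrix whose columns are the frame's x, y, z axes.
In Python, from plant import ctrl gives the robot as it stands. The module is installed in compiled form; this text tells all that it offers.
- The arm moves only by the tool send_rows, never from a script. Its argument "rows" is a list of rows, each an object of numbers: "fingers": the closure, from 0 (fully open) to 1 (shut); "dx", "dy", "dz": the shift along the world's x, y, z in cm; "turn": the turn about the world's z in rad. In form: [{"fingers": .., "dx": .., "dy": .., "dz": .., "turn": ..}, ...]. A call has 1 to 5 rows; each row shifts and turns the commanded pose from where the row before left it; what a row does not reach is not made up. A row lasts 1/10 s, in which the tool goes at most 50 mm and 8.59 degrees, less where a joint would pass 70% of its speed; a pose out of reach is approached as far as the arm can. A call is refused whole if a number of a shift passes 5 or a number of a turn 0.15, either way. A call with a gripper value outside its range is refused whole. The fingers move at their own pace and stop on an object; "grip_force" is the grip in N (left out, the last holds). Time passes only in rows, so rows that do not move let the fingers close. It gives the time, the measured TCP pose, the force and the opening at its end, in the units of the state.
- ctrl.get_obs(): the state, without advancing time (a new reading comes with each control period).
- ctrl.read_camera(name): name is "scene" or "side" or "wrist"; returns (picture, depth): 420x560x3 uint8, red, green, blue; 420x560 float32, m along the optical axis (not along the pixel's ray), 0 where there is no reading.
- ctrl.camera_params(name): a dict with "intrinsics" (3x3 intrinsics, pixels), "rvec" (rotation vector, rad) and "tvec" (3), from world to camera coordinates, as OpenCV has them. Camera axes: x right, y down, z forward; pixel columns grow to the right and rows downward; lengths in m; the calibration is good to about 2 mm. A picture is of the moment at which its call begins: read the wrist's pose just before it. camera_params takes no time and is no camera call; for the wrist camera it gives the pose at the moment of the call.
- ctrl.hand_in(): hands the job in, once; it reports no verdict.
The state is a dict: "time_s": time; "qpos": joint angles; "joint_vel": joint speeds; "joint_efforts": joint torques, N m; "position": TCP position; "orientation": TCP orientation; "contact_force": force on the tool from outside, world axes, zero at the start; "moment": the same for the moment, N m; "finger_gap": opening from 0.0 (shut) to 1.0 (fully open).
Only numpy, scipy, OpenCV 4.12 (cv2) and the standard library are available. Lean on these libraries where they do the work, as an engineer would, in place of code of your own. Each camera call takes 0.05 s, during which the arm holds its last target. There are 200 camera calls.

## Task

Lock the rotor of the small tilted tube mixer for loading: turn the blue rotor by its black knob until the hole in its lobe stands under the hole in the aluminium bracket, then take the red-handled pin from its stand and push it through bracket and rotor until its collar sits flush on the bracket. Then twist it a quarter turn clockwise (seen looking down on its handle) until its two lugs stop fully under the bracket's ears, let go, and leave the other things on the bench where they stand.

Things in the scene. Friction and masses are not known exactly. Their poses are not given: they have to be found in the camera images.
- mixer: tube mixer: white wedge housing fixed to the bench, about 110 mm high, with a grey deck, 184 x 168 mm, sloping up away from the robot, 25 degrees from level. Origin: centre of its underside on the bench; x leads to its high side, z up. The rotor's axle stands square on the deck and crosses the deck's surface 65 mm above this origin
- bracket: aluminium plate 59 x 56 x 6 mm fixed over the deck's high side; the rotor's lobe swings under it. Origin: centre of its 12 mm hole, on its upper face. z: the hole's axis, out of the deck, 25 degrees from vertical, leaning down the slope; x up the slope, y across. The rotor's axle runs along this z through x = -62 mm, y = 0
- ear (a point): top of the dark bayonet ear at +y of the bracket's hole; a second one stands at -y. Ears: 12 mm high, 18 mm long in x, 4 mm roof starting 8 mm over the plate, 12 to 22 mm from the hole's centre. The pin enters with its lugs along the bracket's x (either way round), then turns clockwise from above (negative about z) until end walls stop the lugs, along y, under the roofs. Axes as the bracket's
- deck_hole (a point): mouth of the 13 mm hole in the grey deck, 16 mm deep, 20 mm below the bracket's origin on the same axis. Below the bracket's upper face come: plate 6 mm, gap 3 mm, rotor lobe 8 mm, gap 3 mm, deck. Axes as the bracket's
- rotor (a joint): angle of the blue rotor about its axle, positive anticlockwise seen from above the deck; 0 when its hole stands exactly in line with the bracket's hole; stops at -1.2 and 1.2. It stays where it is left (friction 0.08 N m) and starts 0.35 to 1.0 away, on the positive side
- rotor_knob (a point): centre of the flat top of the rotor's black round knob: 16 mm diameter, 42 mm tall, square to the deck, top 56 mm over the deck, 60 mm from the axle, opposite the lobe with the hole. z points along the knob out of the deck, x to the axle. In line, the top stands in the bracket's frame at x -122, y 0, z +36 mm. Two yellow-capped vials fixed on the rotor stand about 32 mm over the deck
- rotor_hole (a point): centre of the 14 mm hole in the rotor's lobe, on its upper face, 62 mm from the axle; in line it lies 9 mm below the bracket's origin along the hole. A thin red line on the lobe points at a red line on the bracket's edge when they are in line
- lock_pin: loose pin, about 60 g: steel shaft 10 mm diameter, 34 mm long, last 9 mm tapered to 4 mm; collar 20 mm diameter, 5 mm thick, with two lugs, 8 mm wide, 36 mm over both; neck; flat red handle 32 mm wide (x), 12 mm thick (y), 14 to 46 mm above the origin. Origin: on the axis at the collar's underside; z to the handle, x along lugs and handle. Starts upright in its stand, collar on its top
- pin_stand: white stand, fixed to the bench, 56 x 56 mm, 46 mm high, on a 72 mm foot, with a 13 mm hole, 42 mm deep, in which the pin stands. Origin: centre of the underside. It may stand to the left or the right of the mixer
- beaker: pale grey beaker, 65 mm wide, 80 mm tall, loose, to be left alone; stands on the mixer's other side. Origin: centre of its underside
- marker: red and white marker pen, 135 mm long, lying on the bench in front of the mixer, to be left alone. Origin: underside of its middle
- cassette: dark grey tube cassette, 31 x 92 mm, 122 mm tall, on the left, to be left alone. Origin: centre of its underside
- forceps: steel forceps, 134 mm long, 9 mm high, lying to the right of the mixer, to be left alone. Origin: underside of its middle

How it is judged:
On the way, in this order (a step that is already met when the one before it is completed fails the run):
1. the rotor's hole is turned into line with the bracket's hole (value of joint rotor between -0.06 and 0.06 rad), for 0.1 s.
2. the pin is pushed through bracket and rotor until its collar sits on the bracket (z of lock_pin in the frame of bracket between -0.003 and 0.003 m and distance between lock_pin and bracket below 0.004 m and angle between the z axis of lock_pin and the z axis of bracket, either way round below 0.12 rad), for 0.1 s.
At the end, for the whole second after the job is handed in: The pin stands through bracket, rotor and deck with its collar on the bracket (its origin within 4 mm of the bracket's, its axis within 0.12 rad of the hole's), its lugs are under the ears (within 0.3 rad of the bracket's y axis), the rotor is in line (within 0.06 rad), and the pin is at rest (all of step 1 and distance between lock_pin and bracket below 0.004 m and angle between the z axis of lock_pin and the z axis of bracket, either way round below 0.12 rad and angle between the x axis of lock_pin and the y axis of bracket, either way round below 0.3 rad and linear speed of lock_pin below 0.01 m/s); the robot touches nothing.
It fails at once if the beaker, marker, cassette or forceps is moved more than 30 mm (distance of any of beaker, marker, cassette, forceps from where it was at the start of the episode above 0.03 m).
It also fails if it takes over 64 s, if anything falls off the work surface, if the arm or the gripper's body presses on something with over 40 N, if the wrist force passes 120 N, or if a joint passes its speed limit or range.

## Working session

There is one attempt and no reset: what is moved stays moved. The work goes in short steps, Python scripts to look and compute and a tool call to move; the robot and the scene stay as the last step left them, time stands still between calls to the robot, and variables do not carry over. Pictures are saved under pics/ and viewed, about 8 in all and at most 12, crops included, and the job is handed in when it is done.

Besides the shell and the picture viewer there is one more tool, called after "Emit:" by a JSON object that holds its "method" and its "body", one argument or row to a line. send_rows: Moves the arm, as the interface text tells. Its arguments: {"type":"object","properties":{"rows":{"type":"array"},"grip_force":{"type":"number"}},"required":["rows"]}

```bash
mkdir -p pics
cat > h.py <<'E'
import numpy as np, cv2
from plant import ctrl
def cam(n):
    p=ctrl.camera_params(n); im,d=ctrl.read_camera(n)
    R=cv2.Rodrigues(np.array(p['rvec'],float))[0]
    return im,d,np.array(p['intrinsics']),R,np.array(p['tvec']).ravel()
def pts(d,K,R,t):
    v,u=np.mgrid[:d.shape[0],:d.shape[1]]
    c=np.stack([(u-K[0,2])*d/K[0,0],(v-K[1,2])*d/K[1,1],d],-1)
    return (c-t)@R
def proj(P,K,R,t):
    c=np.atleast_2d(P)@R.T+t; return (c[:,:2]/c[:,2:])*[K[0,0],K[1,1]]+[K[0,2],K[1,2]]
def save(n,im): cv2.imwrite('pics/'+n,im[...,::-1])
E
python3 - <<'E'
from h import *
o=ctrl.get_obs(); print(o)
ims=[]
for n in ['scene','side','wrist']:
    im,d,K,R,t=cam(n); ims.append(im); np.savez(n+'0.npz',im=im,d=d,K=K,R=R,t=t); print(n,-R.T@t,R[2],K[0,0])
save('a.png',cv2.resize(ims[0],(800,600))); save('b.png',cv2.resize(ims[1],(800,600)))
E
```

```text
{'time_s': 0.0, 'qpos': array([ 9.86651694e-01,  1.81566026e-01,  1.60801013e+00, -3.10582282e-06,
        1.35377949e+00, -2.06275371e-01]), 'joint_vel': array([ 1.99317788e-03,  5.81905678e-04, -9.55869620e-05,  4.73937540e-05,
       -1.61602961e-04, -1.53835937e-04]), 'joint_efforts': array([-3.16303940e-04, -4.44860387e+01, -3.51343524e+01, -4.52304466e-04,
        9.01541964e-03, -3.90405148e-05]), 'position': array([0.21180289, 0.53397841, 0.23036907]), 'orientation': array([[-9.29452935e-01,  3.68939427e-01, -9.69736103e-04],
       [ 3.68940527e-01,  9.29451838e-01, -1.47233357e-03],
       [ 3.58121101e-04, -1.72623971e-03, -9.99998446e-01]]), 'contact_force': array([-0.67977162,  0.57822116, -0.16446205]), 'moment': array([ 0.10178097, -0.00320324, -0.0368348 ]), 'finger_gap': 0.9989952283160863}
scene [-0.11564276 -0.91025552  0.79191496] [ 0.50711269  0.69919879 -0.50394223] 477.37959536828447
side [ 0.06841209 -0.66895175  0.66928512] [ 0.47695951  0.68295866 -0.55324235] 445.51682881349086
wrist [0.1463011  0.55995484 0.37303344] [ 0.25780333 -0.10275843 -0.96071752] 367.3020293777876
```

View pics/a.png

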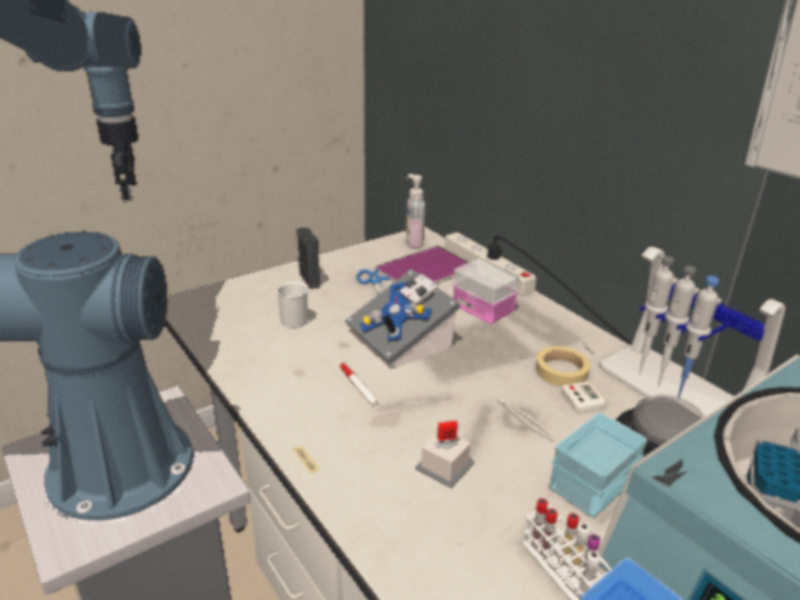

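View pics/b.png

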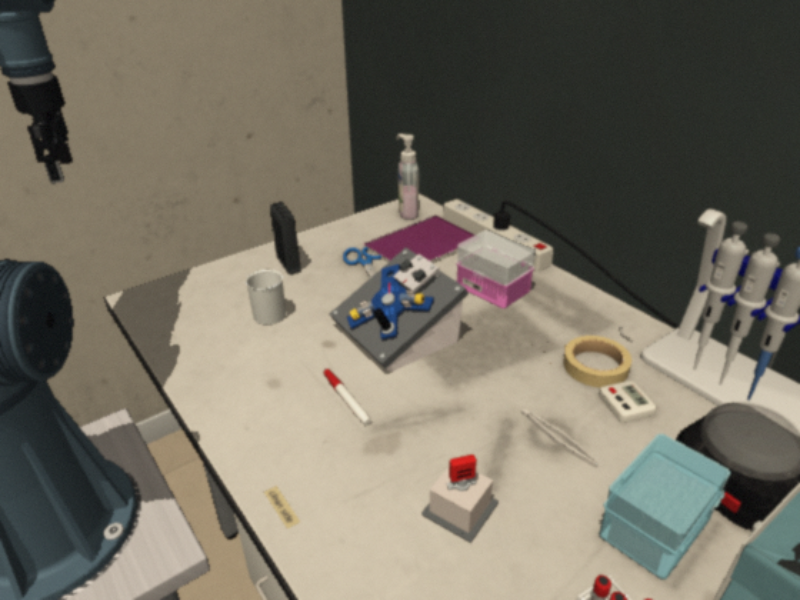

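Both views show the pin stand to the right of the mixer, with the red handle at about (447,430) in the scene view. The beaker and cassette are on the left and the marker is in front. The rotor knob (387,323) is turned to the robot's right. Next I'll take rough positions from depth.

Run:
```python
from h import *
for n,q in {'scene':dict(handle=(447,431),knob=(388,321),bracket=(416,290),standtop=(440,455),beaker=(292,292),marker=(358,383),cass=(308,258)),'side':dict(handle=(463,466),knob=(381,318),bracket=(412,275),standtop=(455,490),c1=(333,316),c2=(384,358),c3=(466,290),forceps=(560,437))}.items():
    f=np.load(n+'0.npz'); P=pts(f['d'],f['K'],f['R'],f['t'])
    for k,(u,v) in q.items(): print(n,k,P[int(v*.7),int(u*.7)].round(3))
f=np.load('scene0.npz');P=pts(f['d'],f['K'],f['R'],f['t']);im=f['im'].astype(int)
for n in ['scene','side']:
    f=np.load(n+'0.npz');P=pts(f['d'],f['K'],f['R'],f['t']);im=f['im'].astype(int)
    m=(im[...,0]>150)&(im[...,1]<60)&(P[...,2]>.05)&(P[...,2]<.11)&(abs(P[...,1])<.5)
    Q=P[m]; print(n,len(Q),np.median(Q,0),Q.min(0),Q.max(0))
    if len(Q)>5: print(cv2.minAreaRect(Q[:,:2].astype(np.float32)))
```

```text
scene handle [ 0.428 -0.292  0.08 ]
scene knob [0.52  0.006 0.095]
scene bracket [0.61  0.037 0.12 ]
scene standtop [ 0.413 -0.301  0.044]
scene beaker [0.449 0.27  0.055]
scene marker [ 0.422 -0.041  0.015]
scene cass [0.535 0.356 0.078]
side handle [ 0.428 -0.296  0.087]
side knob [0.521 0.006 0.091]
side bracket [0.628 0.065 0.101]
side standtop [ 0.421 -0.291  0.045]
side c1 [0.504 0.128 0.032]
side c2 [ 0.507 -0.018  0.033]
side c3 [ 0.669 -0.028  0.1  ]
side forceps [ 0.628 -0.281 -0.   ]
scene 120 [ 0.43240283 -0.29459812  0.08489066] [ 0.41565136 -0.49575547  0.06318747] [ 0.44161661 -0.2866502   0.09377199]
((0.4361216723918915, -0.3905794024467468), (0.025441903620958328, 0.20987571775913239), 4.386189937591553)
side 164 [ 0.43172249 -0.2941816   0.09044168] [ 0.41476065 -0.49525883  0.07562998] [ 0.44313879 -0.28392009  0.09458725]
((0.43717145919799805, -0.389135479927063), (0.028010303154587746, 0.21183693408966064), 4.813734531402588)
```

Emit:
{"method": "send_rows", "body": {
  "rows": [
    {"fingers":0,"dx":2.6,"dy":-3.7,"dz":0.4,"turn":0.03},
    {"fingers":0,"dx":2.6,"dy":-3.7,"dz":0.4,"turn":0.03},
    {"fingers":0,"dx":2.6,"dy":-3.7,"dz":0.4,"turn":0.03},
    {"fingers":0,"dx":2.6,"dy":-3.7,"dz":0.4,"turn":0.03},
    {"fingers":0,"dx":2.6,"dy":-3.7,"dz":0.4,"turn":0.03}
  ]
}}

```text
time_s: 0.65
position: [0.3426, 0.3479, 0.2512]
orientation: [[-0.975, 0.224, -0.0], [0.224, 0.975, -0.0], [0.0, -0.0, -1.0]]
contact_force: [0.8, 0.4, -0.8]
finger_gap: 0.998
```

Emit:
{"method": "send_rows", "body": {
  "rows": [
    {"fingers":0,"dx":2.6,"dy":-3.7,"dz":0.4,"turn":0.03},
    {"fingers":0,"dx":2.6,"dy":-3.7,"dz":0.4,"turn":0.03},
    {"fingers":0,"dx":2.6,"dy":-3.7,"dz":0.4,"turn":0.03},
    {"fingers":0,"dx":2.6,"dy":-3.7,"dz":0.4,"turn":0.03},
    {"fingers":0,"dx":2.6,"dy":-3.7,"dz":0.4,"turn":0.03}
  ]
}}

```text
time_s: 1.15
position: [0.4727, 0.1628, 0.2714]
orientation: [[-0.997, 0.077, -0.0], [0.077, 0.997, 0.0], [0.0, 0.0, -1.0]]
contact_force: [1.0, 0.8, 0.3]
finger_gap: 0.997
```

Emit:
{"method": "send_rows", "body": {
  "rows": [
    {"fingers":0,"dx":2.6,"dy":-3.7,"dz":0,"turn":0.03},
    {"fingers":0,"dx":2.6,"dy":-3.7,"dz":0,"turn":0.03},
    {"fingers":0,"dx":2.4,"dy":-3.7,"dz":0,"turn":0.02},
    {"fingers":0},
    {"fingers":0}
  ]
}}

```text
$.rows[3]: bad value
```

Run:
```python
from h import *
o=ctrl.get_obs(); print(o['time_s'],o['position'],o['orientation'].round(3),o['qpos'].round(3))
im,d,K,R,t=cam('wrist'); np.savez('w1.npz',im=im,d=d,K=K,R=R,t=t); print(-R.T@t,R[2])
save('c.png',cv2.resize(im,(800,600),interpolation=cv2.INTER_CUBIC))
```

```text
1.15 [0.47270771 0.16276769 0.27137438] [[-0.997  0.077 -0.   ]
 [ 0.077  0.997  0.   ]
 [ 0.     0.    -1.   ]] [ 0.094 -0.023  1.744  0.     1.421 -1.4  ]
[0.40231943 0.16788508 0.41391492] [ 0.27727695 -0.02024472 -0.96057673]
```

View pics/c.png

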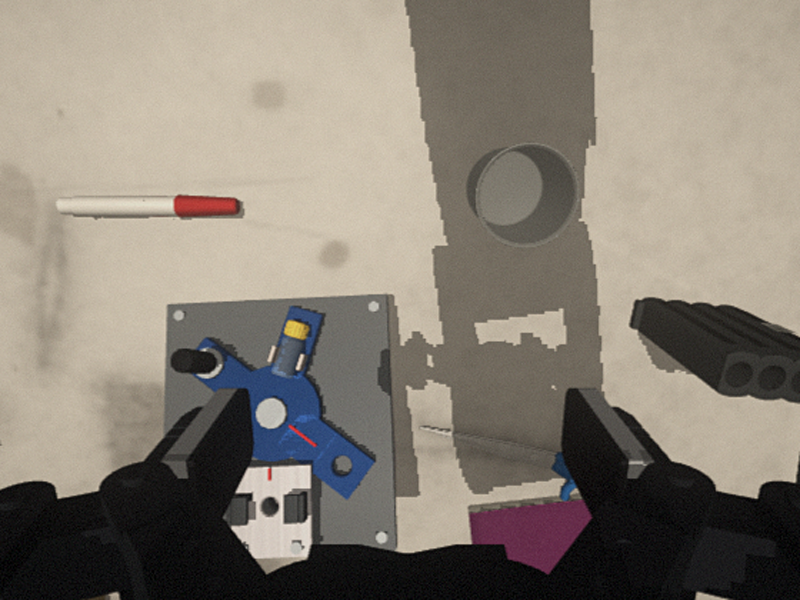

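The wrist view shows the bracket hole at (269,506) between its two ears, the axle hub at (271,412), the lobe hole at (342,464), and the knob top at about (182,360). I'll work out the frames from these.

Run:
```python
from h import *
f=np.load('w1.npz');d,K,R,t,im=f['d'],f['K'],f['R'],f['t'],f['im'];P=pts(d,K,R,t);C=-R.T@t
# deck plane from hand-picked deck patches (800x600 px)
m=np.zeros(d.shape,bool)
for a,b,c,e in [(335,320,370,400),(190,320,265,340),(330,420,375,440),(340,510,365,550)]: m[int(b*.7):int(e*.7),int(a*.7):int(c*.7)]=1
m&=d>0
Q=P[m]; 
for _ in range(3):
    c=Q.mean(0);n=np.linalg.svd(Q-c)[2][2];n*=np.sign(n[2]);r=(Q-c)@n;Q=Q[abs(r)<max(.003,2*r.std())]
print('deck n',n,'tilt',np.degrees(np.arccos(n[2])),'yaw downhill',np.degrees(np.arctan2(-n[1],-n[0])),'rms',r.std())
def ray(u,v,h):
    r=R.T@np.array([(u*.7-K[0,2])/K[0,0],(v*.7-K[1,2])/K[1,1],1]); return C+r*(((c+h*n-C)@n)/(r@n))
s=[ray(*q,0.001) for q in [(179,315),(374,307),(381,537)]]
print('screws',np.round(s,4),'yaw from screws',np.degrees(np.arctan2(*( (s[0]-s[1])[[0,1]]*[1,-1])))  ,np.degrees(np.arctan2((s[2]-s[1])[1],(s[2]-s[1])[0])))
H=ray(269,506,.020);hub=ray(271,412,.011);rh=ray(342,464,.011); kt=ray(181,361,.056)
for k,v in dict(H=H,hub=hub,rh=rh,kt=kt).items(): print(k,v.round(4))
mm=np.zeros(d.shape,bool); mm[int(525*.7):int(553*.7),int(252*.7):int(290*.7)]=1
print('bracket height over deck',np.median((P[mm&(d>0)]-c)@n))
```

```text
deck n [ 0.3655696  -0.83506799  0.41112082] tilt 65.7247375520303 yaw downhill 113.6424693740392 rms 0.031101817475692593
screws [[  0.3317   0.2877   0.6651]
 [  0.4312   0.1593   0.3158]
 [  9.3788  -1.1344 -10.2683]] yaw from screws -142.22239281292113 -8.227616562901375
H [0.3858 0.176  0.4363]
hub [0.264  0.2565 0.6862]
rh [ 0.8782  0.0278 -0.3246]
kt [0.4908 0.053  0.1807]
bracket height over deck 0.0836578713676538
```

Emit:
{"method": "send_rows", "body": {
  "rows": [
    {"fingers":0,"dx":0,"dy":-3.5,"dz":0,"turn":0.03},
    {"fingers":0,"dx":0,"dy":-3.5,"dz":0,"turn":0.03},
    {"fingers":0,"dx":0,"dy":-3.5,"dz":0,"turn":0.02},
    {"fingers":0,"dx":0,"dy":-1,"dz":0,"turn":0},
    {"fingers":0,"dx":0,"dy":0,"dz":0,"turn":0}
  ]
}}

```text
time_s: 1.7
position: [0.472, 0.0486, 0.2711]
orientation: [[-1.0, 0.001, -0.0], [0.001, 1.0, 0.0], [0.0, 0.0, -1.0]]
contact_force: [0.8, 0.3, -0.3]
finger_gap: 1.003
```

Run:
```python
from h import *
f=np.load('w1.npz');d,K,R,t,im=f['d'],f['K'],f['R'],f['t'],f['im'];P=pts(d,K,R,t)
for u,v in [(350,350),(350,380),(220,330),(350,430),(350,530),(270,540),(271,412),(180,360),(120,205),(300,100)]:
    i,j=int(v*.7),int(u*.7); w=d[i-2:i+3,j-2:j+3]; print(u,v,P[i,j].round(3),w.min(),w.max())
im,d,K,R,t=cam('wrist'); np.savez('w2.npz',im=im,d=d,K=K,R=R,t=t)
save('d.png',cv2.resize(im,(800,600),interpolation=cv2.INTER_CUBIC))
```

```text
350 350 [0.541 0.114 0.047] 0.39028126 0.39376026
350 380 [0.562 0.113 0.057] 0.38738897 0.39031774
220 330 [0.521 0.017 0.038] 0.0 0.39857572
350 430 [0.595 0.111 0.072] 0.3820156 0.38499698
350 530 [0.657 0.107 0.102] 0.3714519 0.3744127
270 540 [0.648 0.057 0.118] 0.3527144 0.3552374
271 412 [0.572 0.058 0.079] 0.36870402 0.3714349
180 360 [0.52  0.012 0.1  ] 0.33621222 0.3391995
120 205 [ 0.425 -0.049  0.015] 0.3925215 0.3951481
300 100 [ 0.361  0.092 -0.001] 0.38544008 0.39065644
```

View pics/d.png

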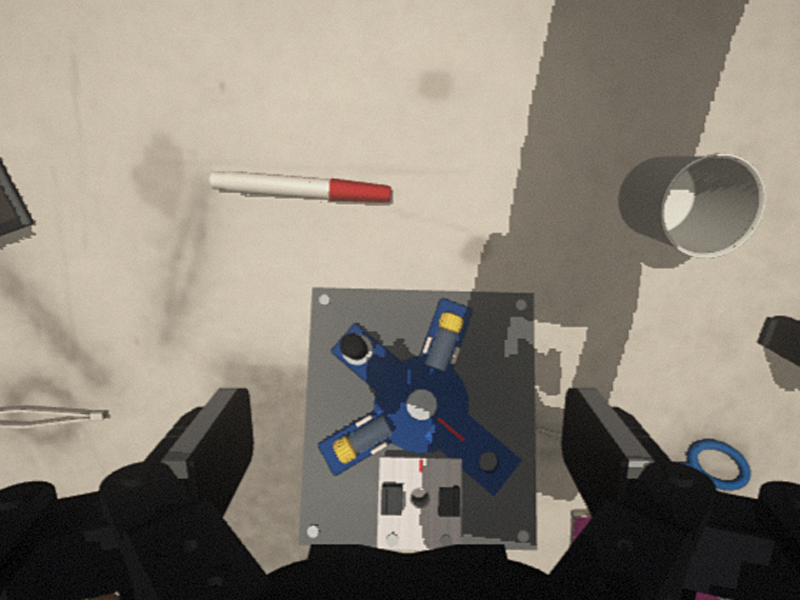

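The centred view shows the hole at (420,497), the hub at (421,405), the knob top at (356,346) and the lobe hole at (489,462). Deck screws are at (324,299), (521,305), (313,531) and (523,537).

```bash
cat > geo.py <<'E'
from h import *
def geo():
    f=np.load('w2.npz');d,K,R,t,im=f['d'],f['K'],f['R'],f['t'],f['im'];P=pts(d,K,R,t);C=-R.T@t
    m=np.zeros(d.shape,bool)
    for a,b,cc,e in [(480,310,525,360),(500,400,530,440),(310,485,370,525),(470,505,520,528),(318,310,340,335)]: m[int(b*.7):int(e*.7),int(a*.7):int(cc*.7)]=1
    Q=P[m&(d>.2)&(P[...,2]>.02)&(P[...,2]<.14)]
    for _ in range(5):
        c=Q.mean(0);n=np.linalg.svd(Q-c,full_matrices=False)[2][2];n*=np.sign(n[2]);r=(Q-c)@n;Q=Q[abs(r)<max(.002,1.5*r.std())]
    def ray(u,v,h):
        r=R.T@np.array([(u*.7-K[0,2])/K[0,0],(v*.7-K[1,2])/K[1,1],1]); return C+r*(((c+h*n-C)@n)/(r@n))
    return n,c,r.std(),ray,P,d
E
python3 - <<'E'
from geo import *
n,c,s,ray,P,d=geo()
print('n',n,'tilt',np.degrees(np.arccos(n[2])),'uphill yaw',np.degrees(np.arctan2(-n[1],-n[0])),s)
S=[ray(*q,0.001) for q in [(324,299),(521,305),(313,531),(523,537)]]; print(np.round(S,4))
for a,b in [(0,2),(1,3)]: v=S[b]-S[a]; print('yaw x',np.degrees(np.arctan2(v[1],v[0])))
for a,b in [(0,1),(2,3)]: v=S[b]-S[a]; print('yaw y',np.degrees(np.arctan2(-v[0],v[1])))
H=ray(420,496.5,.020);hub=ray(421,405,.011);rh=ray(489,462,.011);kt=ray(356,346,.056)
for k,v in dict(H=H,hub=hub,rh=rh,kt=kt).items(): print(k,v.round(4))
print('H-hub along plane', (H-hub)-n*((H-hub)@n), 'k-hub',np.linalg.norm((kt-hub)-n*((kt-hub)@n)),'rh-hub',np.linalg.norm(rh-hub))
mm=np.zeros(d.shape,bool); mm[int(515*.7):int(535*.7),int(390*.7):int(440*.7)]=1
print('bracket over deck',np.median((P[mm&(d>.2)]-c)@n))
a=hub-n*.011; print('axle at deck',a)
E
```

```text
n [-0.42282889  0.01098116  0.906143  ] tilt 25.022330877754474 uphill yaw -1.487676670541052 0.0007564689808294983
[[ 0.5089 -0.0136  0.0342]
 [ 0.5135  0.1347  0.0345]
 [ 0.6586 -0.0173  0.1041]
 [ 0.6633  0.1305  0.1045]]
yaw x -1.4034629785817143
yaw x -1.5789203966982575
yaw y -1.7617163368393884
yaw y -1.826093681438036
H [0.6265 0.0576 0.1092]
hub [0.5756 0.0587 0.0754]
rh [0.6114 0.1062 0.0916]
kt [0.5213 0.0162 0.1003]
H-hub along plane [ 0.05477624 -0.00126398  0.02557527] k-hub 0.05783623942344988 rh-hub 0.061638602160655115
bracket over deck 0.020073263276206406
axle at deck [0.58021555 0.05860111 0.06546059]
```

Emit:
{"method": "send_rows", "body": {
  "rows": [
    {"fingers":0.53,"dx":1.7,"dy":-1.1,"dz":-4,"turn":-0.03},
    {"fingers":0.53,"dx":1.7,"dy":-1.1,"dz":-4,"turn":0},
    {"fingers":0.53,"dx":1.7,"dy":-1.1,"dz":-4,"turn":0},
    {"fingers":0.53,"dx":0,"dy":0,"dz":0,"turn":0},
    {"fingers":0.53,"dx":0,"dy":0,"dz":0,"turn":0}
  ]
}}

```text
time_s: 2.25
position: [0.5224, 0.018, 0.1504]
orientation: [[-1.0, 0.027, -0.003], [0.027, 1.0, 0.001], [0.003, 0.001, -1.0]]
contact_force: [0.1, 0.2, 1.0]
finger_gap: 0.469
```

Emit:
{"method": "send_rows", "body": {
  "rows": [
    {"fingers":0.53,"dx":0.1,"dy":-0.1,"dz":-3.2,"turn":0},
    {"fingers":0.53,"dx":0.1,"dy":0,"dz":-3.1,"turn":0},
    {"fingers":0.53,"dx":0,"dy":0,"dz":0,"turn":0}
  ]
}}

```text
time_s: 2.55
position: [0.5233, 0.017, 0.0873]
orientation: [[-1.0, 0.027, -0.003], [0.027, 1.0, 0.001], [0.003, 0.001, -1.0]]
contact_force: [-0.8, 0.5, -0.0]
finger_gap: 0.47
```

Emit:
{"method": "send_rows", "body": {
  "rows": [
    {"fingers":0.53,"dx":-0.6,"dy":0.7,"dz":-0.3,"turn":0},
    {"fingers":0.53,"dx":-0.6,"dy":0.7,"dz":-0.3,"turn":0},
    {"fingers":0.53,"dx":-0.5,"dy":0.7,"dz":-0.2,"turn":0},
    {"fingers":0.53,"dx":-0.2,"dy":0.7,"dz":-0.1,"turn":0},
    {"fingers":0.53,"dx":-0.1,"dy":0.7,"dz":-0.1,"turn":0}
  ]
}}

```text
time_s: 3.05
position: [0.5039, 0.0509, 0.0792]
orientation: [[-1.0, 0.027, -0.001], [0.027, 1.0, -0.001], [0.001, -0.001, -1.0]]
contact_force: [-3.0, -3.7, -0.6]
finger_gap: 0.466
```

Emit:
{"method": "send_rows", "body": {
  "rows": [
    {"fingers":0.53,"dx":0,"dy":0.7,"dz":0,"turn":0},
    {"fingers":0.65,"dx":0,"dy":0.1,"dz":0,"turn":0},
    {"fingers":0.72,"dx":0,"dy":0,"dz":0,"turn":0},
    {"fingers":0.78,"dx":0,"dy":0,"dz":0,"turn":0},
    {"fingers":0.8,"dx":0,"dy":0,"dz":0,"turn":0}
  ],
  "grip_force": 20
}}

```text
time_s: 3.55
position: [0.5058, 0.0584, 0.0788]
orientation: [[-1.0, 0.028, 0.002], [0.028, 1.0, 0.0], [-0.002, 0.0, -1.0]]
contact_force: [0.1, -0.6, 0.5]
finger_gap: 0.203
```

Emit:
{"method": "send_rows", "body": {
  "rows": [
    {"fingers":0.8,"dx":0,"dy":0.3,"dz":0,"turn":0},
    {"fingers":0.9,"dx":0,"dy":0,"dz":0,"turn":0},
    {"fingers":0.9,"dx":0,"dy":0,"dz":0,"turn":0}
  ],
  "grip_force": 20
}}

```text
time_s: 3.85
position: [0.5055, 0.0616, 0.0786]
orientation: [[-1.0, 0.028, 0.001], [0.028, 1.0, 0.0], [-0.001, 0.0, -1.0]]
contact_force: [-0.3, 0.5, 3.2]
finger_gap: 0.171
```

Emit:
{"method": "send_rows", "body": {
  "rows": [
    {"fingers":0.53,"dx":0,"dy":0,"dz":0,"turn":0},
    {"fingers":0.53,"dx":0,"dy":0,"dz":0,"turn":0},
    {"fingers":0.3,"dx":-0.2,"dy":0,"dz":4,"turn":0},
    {"fingers":0,"dx":-2,"dy":0,"dz":4,"turn":0},
    {"fingers":0,"dx":-1,"dy":0,"dz":4.5,"turn":0}
  ]
}}

```text
time_s: 4.35
position: [0.471, 0.0617, 0.2032]
orientation: [[-1.0, 0.028, -0.004], [0.028, 1.0, 0.001], [0.004, 0.001, -1.0]]
contact_force: [0.8, -0.2, 0.5]
finger_gap: 0.953
```

Emit:
{"method": "send_rows", "body": {
  "rows": [
    {"fingers":0,"dx":0,"dy":0,"dz":4.5,"turn":0},
    {"fingers":0,"dx":0,"dy":0,"dz":2,"turn":0},
    {"fingers":0,"dx":0,"dy":0,"dz":0,"turn":0}
  ]
}}

```text
time_s: 4.65
position: [0.475, 0.0614, 0.2722]
orientation: [[-1.0, 0.028, 0.007], [0.028, 1.0, -0.001], [-0.007, -0.001, -1.0]]
contact_force: [0.1, 0.5, -1.1]
finger_gap: 0.999
```

Run:
```python
from h import *
im,d,K,R,t=cam('wrist'); np.savez('w3.npz',im=im,d=d,K=K,R=R,t=t)
zb=np.array([-.4228,.011,.906]);xb=np.array([.906,-.025,.4228]);H=np.array([.6265,.0577,.1092])
for q in [(0,0,0),(-62,0,-9),(-122,0,36)]: print(q,proj(H+(q[0]*xb+q[2]*zb)/1000,K,R,t)/.7)
x=proj(H-.06*xb,K,R,t)[0].astype(int); cr=im[max(0,x[1]-85):x[1]+115,max(0,x[0]-110):x[0]+110]; print(x)
save('e.png',cv2.resize(cr,None,fx=3,fy=3,interpolation=cv2.INTER_CUBIC)); o=ctrl.get_obs();print(o['position'],o['time_s'])
```

```text
(0, 0, 0) [[407.48822805 489.00658796]]
(-62, 0, -9) [[407.56520566 395.8012175 ]]
(-122, 0, 36) [[407.74048449 303.37101878]]
[285 279]
[0.47385031 0.06146987 0.26958437] 4.7
```

View pics/e.png

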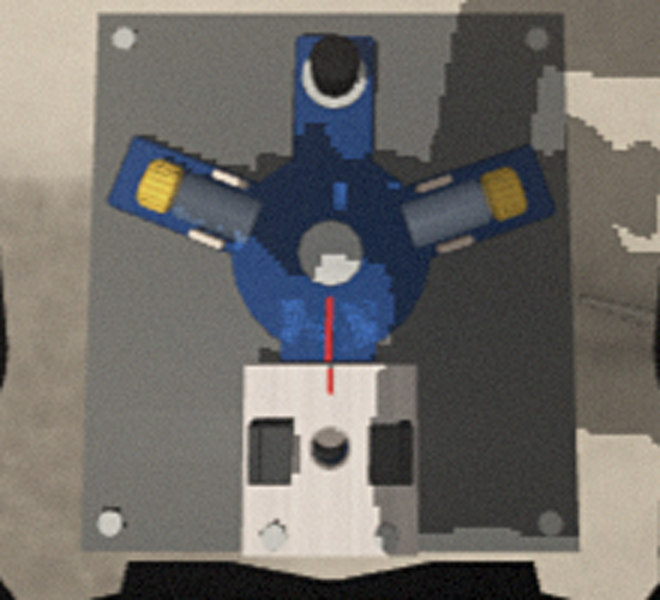

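The red line on the lobe meets the bracket's red line (x 329 against 331 in the crop), so the rotor is in line. Next, the pin.

Emit:
{"method": "send_rows", "body": {
  "rows": [
    {"fingers":0,"dx":-0.7,"dy":-4.4,"dz":-0.5,"turn":0},
    {"fingers":0,"dx":-0.7,"dy":-4.4,"dz":-0.5,"turn":0},
    {"fingers":0,"dx":-0.7,"dy":-4.4,"dz":-0.5,"turn":0},
    {"fingers":0,"dx":-0.7,"dy":-4.4,"dz":-0.5,"turn":0},
    {"fingers":0,"dx":-0.7,"dy":-4.4,"dz":-0.5,"turn":0}
  ]
}}

```text
time_s: 5.2
position: [0.4365, -0.1594, 0.2408]
orientation: [[-1.0, 0.028, -0.003], [0.028, 1.0, 0.002], [0.003, 0.002, -1.0]]
contact_force: [-0.2, -0.4, -0.6]
finger_gap: 1.0
```

Emit:
{"method": "send_rows", "body": {
  "rows": [
    {"fingers":0,"dx":-0.7,"dy":-4.4,"dz":-0.5,"turn":0},
    {"fingers":0,"dx":-0.7,"dy":-4.4,"dz":-0.5,"turn":0},
    {"fingers":0,"dx":-0.6,"dy":-4.5,"dz":-0.5,"turn":0},
    {"fingers":0,"dx":0,"dy":0,"dz":0,"turn":0},
    {"fingers":0,"dx":0,"dy":0,"dz":0,"turn":0}
  ]
}}

```text
time_s: 5.7
position: [0.4169, -0.2912, 0.2258]
orientation: [[-1.0, 0.03, -0.003], [0.03, 1.0, 0.004], [0.003, 0.004, -1.0]]
contact_force: [-0.3, 0.9, -1.1]
finger_gap: 1.002
```

Run:
```python
from h import *
o=ctrl.get_obs();im,d,K,R,t=cam('wrist'); np.savez('w4.npz',im=im,d=d,K=K,R=R,t=t)
print(o['position'],o['qpos'].round(2))
P=pts(d,K,R,t);i=im.astype(int)
m=(i[...,0]>130)&(i[...,1]<70)&(d>.1)&(abs(P[...,0]-.43)<.06)&(abs(P[...,1]+.29)<.06)
Q=P[m];print(len(Q),np.percentile(Q[:,2],[5,50,95]));T=Q[Q[:,2]>.087]
print(len(T),T.mean(0),cv2.minAreaRect(T[:,:2].astype(np.float32)*1000))
w=(P[...,2]>.043)&(P[...,2]<.049)&(abs(P[...,0]-.43)<.06)&(abs(P[...,1]+.29)<.06)&(d>.1)
print('stand',cv2.minAreaRect(P[w][:,:2].astype(np.float32)*1000))
x=proj([.43,-.294,.09],K,R,t)[0].astype(int);print(x)
save('f.png',cv2.resize(im[max(0,x[1]-90):x[1]+90,max(0,x[0]-120):x[0]+120],None,fx=3,fy=3,interpolation=cv2.INTER_CUBIC))
```

```text
[ 0.41685766 -0.29123723  0.22580331] [-0.84  0.04  1.77  0.    1.33 -2.38]
465 [0.09052665 0.09177501 0.0929434 ]
465 [ 0.43206819 -0.28905339  0.09174997] ((432.7568054199219, -289.17718505859375), (10.19009780883789, 29.956789016723633), 68.85022735595703)
stand ((433.2791442871094, -289.2652587890625), (56.348697662353516, 56.1827507019043), 18.590261459350586)
[281 215]
```

View pics/f.png

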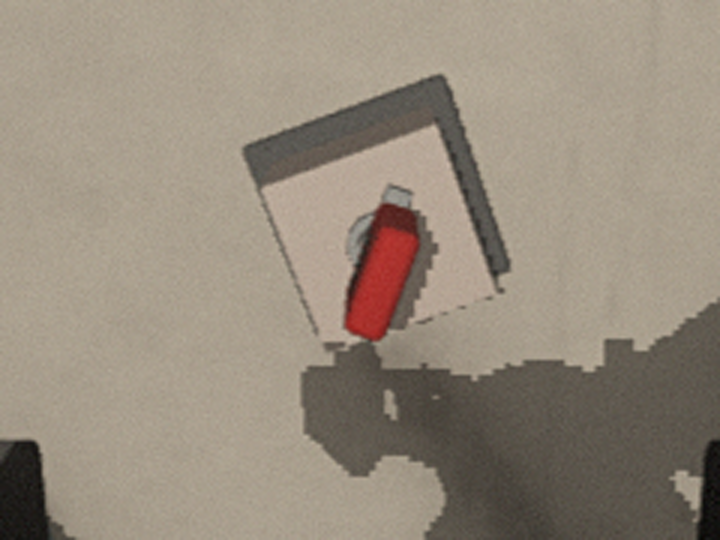

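The red handle is at (382,265) in the crop. Its top is at z = 0.092, matching the geometry. Its long axis is at -21°, and its centre agrees with the stand's within 1 mm. I'll descend for the grasp.

Emit:
{"method": "send_rows", "body": {
  "rows": [
    {"fingers":0,"dx":0.6,"dy":0.1,"dz":-3.5,"turn":-0.12},
    {"fingers":0,"dx":0.5,"dy":0.1,"dz":-3.5,"turn":-0.11},
    {"fingers":0,"dx":0.5,"dy":0,"dz":-3,"turn":-0.11},
    {"fingers":0.4,"dx":0,"dy":0,"dz":0,"turn":0},
    {"fingers":0.4,"dx":0,"dy":0,"dz":0,"turn":0}
  ]
}}

```text
time_s: 6.25
position: [0.4342, -0.2881, 0.1283]
orientation: [[-0.935, 0.355, -0.001], [0.355, 0.935, 0.001], [0.001, 0.001, -1.0]]
contact_force: [0.3, -0.3, 0.7]
finger_gap: 0.692
```

Emit:
{"method": "send_rows", "body": {
  "rows": [
    {"fingers":0.4,"dx":-0.1,"dy":-0.1,"dz":-3.2,"turn":-0.005},
    {"fingers":0.4,"dx":0,"dy":0,"dz":-3,"turn":0},
    {"fingers":0.7,"dx":0,"dy":0,"dz":0,"turn":0},
    {"fingers":0.95,"dx":0,"dy":0,"dz":0,"turn":0},
    {"fingers":0.95,"dx":0,"dy":0,"dz":0,"turn":0}
  ],
  "grip_force": 22
}}

```text
time_s: 6.75
position: [0.4345, -0.2914, 0.0688]
orientation: [[-0.932, 0.363, 0.003], [0.363, 0.932, -0.002], [-0.003, -0.001, -1.0]]
contact_force: [2.2, 1.7, -0.9]
finger_gap: 0.133
```

Emit:
{"method": "send_rows", "body": {
  "rows": [
    {"fingers":0.95,"dx":0,"dy":0,"dz":0,"turn":0},
    {"fingers":0.95,"dx":0,"dy":0,"dz":0,"turn":0}
  ]
}}

```text
time_s: 6.95
position: [0.4343, -0.2913, 0.0685]
orientation: [[-0.931, 0.364, 0.003], [0.364, 0.931, -0.002], [-0.003, -0.001, -1.0]]
contact_force: [0.1, 2.5, 7.2]
finger_gap: 0.131
```

Emit:
{"method": "send_rows", "body": {
  "rows": [
    {"fingers":0.95,"dx":0,"dy":0.1,"dz":1.2,"turn":0},
    {"fingers":0.95,"dx":0,"dy":0,"dz":1.2,"turn":0},
    {"fingers":0.95,"dx":0,"dy":0,"dz":0,"turn":0}
  ],
  "grip_force": 22
}}

```text
time_s: 7.25
position: [0.4341, -0.2909, 0.0929]
orientation: [[-0.931, 0.364, 0.002], [0.364, 0.931, -0.003], [-0.003, -0.002, -1.0]]
contact_force: [0.1, -0.4, -0.3]
finger_gap: 0.135
```

Emit:
{"method": "send_rows", "body": {
  "rows": [
    {"fingers":0.95,"dx":-0.5,"dy":0.2,"dz":0,"turn":0},
    {"fingers":0.95,"dx":-0.5,"dy":0.2,"dz":-0.1,"turn":0},
    {"fingers":0.95,"dx":-0.5,"dy":0.2,"dz":-0.1,"turn":0},
    {"fingers":0.95,"dx":-0.5,"dy":0.2,"dz":-0.15,"turn":0},
    {"fingers":0.95,"dx":-0.5,"dy":0.2,"dz":-0.2,"turn":0}
  ]
}}

```text
time_s: 7.75
position: [0.4094, -0.2805, 0.0861]
orientation: [[-0.931, 0.364, 0.004], [0.364, 0.931, -0.003], [-0.005, -0.001, -1.0]]
contact_force: [4.7, 0.8, 5.4]
finger_gap: 0.135
```

Emit:
{"method": "send_rows", "body": {
  "rows": [
    {"fingers":0.95,"dx":-0.2,"dy":0.1,"dz":0,"turn":0},
    {"fingers":0.95,"dx":0,"dy":0,"dz":0,"turn":0}
  ]
}}

```text
time_s: 7.95
position: [0.4065, -0.2791, 0.0852]
orientation: [[-0.931, 0.364, 0.002], [0.364, 0.931, -0.001], [-0.002, -0.001, -1.0]]
contact_force: [4.0, -1.1, 1.8]
finger_gap: 0.131
```

Run:
```python
from h import *
o=ctrl.get_obs();print(o['position'],o['contact_force'])
A=[]
for n in ['side','scene']:
    im,d,K,R,t=cam(n);np.savez(n+'5.npz',im=im,d=d,K=K,R=R,t=t)
    x=proj([.425,-.285,.08],K,R,t)[0].astype(int);print(n,x)
    A.append(cv2.resize(im[x[1]-50:x[1]+50,x[0]-40:x[0]+40],None,fx=5,fy=5,interpolation=cv2.INTER_CUBIC))
save('g.png',np.hstack(A))
```

```text
[ 0.40646224 -0.27908037  0.08523141] [ 4.04884951 -1.08617445  1.84178642]
side [318 325]
scene [308 299]
```

View pics/g.png

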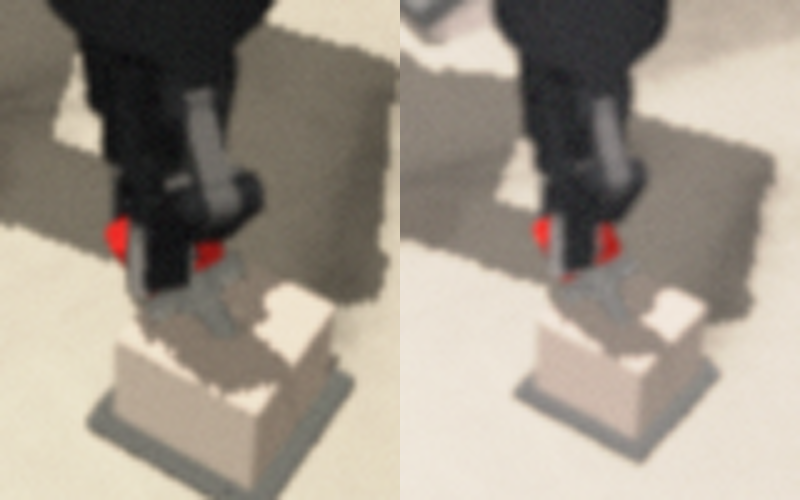

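Both views show the pin tilted toward the robot in the grip, with the tip still in the stand. I'll lift it clear, turn it to the bracket's heading, and check the tilt.

Emit:
{"method": "send_rows", "body": {
  "rows": [
    {"fingers":0.95,"dx":0,"dy":0,"dz":1.5,"turn":0},
    {"fingers":0.95,"dx":0,"dy":0,"dz":3,"turn":0},
    {"fingers":0.95,"dx":0,"dy":0,"dz":4,"turn":0},
    {"fingers":0.95,"dx":1,"dy":1,"dz":4,"turn":0.1},
    {"fingers":0.95,"dx":2,"dy":2.5,"dz":2,"turn":0.1}
  ]
}}

```text
time_s: 8.55
position: [0.4355, -0.2449, 0.2325]
orientation: [[-0.985, 0.171, -0.0], [0.171, 0.985, -0.002], [-0.0, -0.002, -1.0]]
contact_force: [0.7, -0.4, -0.7]
finger_gap: 0.135
```

Emit:
{"method": "send_rows", "body": {
  "rows": [
    {"fingers":0.95,"dx":2.3,"dy":2.9,"dz":1,"turn":0.1},
    {"fingers":0.95,"dx":2.3,"dy":2.9,"dz":0.5,"turn":0.045},
    {"fingers":0.95,"dx":2.3,"dy":2.9,"dz":0.5,"turn":0},
    {"fingers":0.95,"dx":2.3,"dy":2.9,"dz":0,"turn":0},
    {"fingers":0.95,"dx":2.3,"dy":2.9,"dz":0,"turn":0}
  ]
}}

```text
time_s: 9.05
position: [0.5504, -0.0971, 0.2486]
orientation: [[-1.0, 0.028, -0.004], [0.028, 1.0, 0.001], [0.004, 0.0, -1.0]]
contact_force: [0.9, 0.2, -0.6]
finger_gap: 0.134
```

Emit:
{"method": "send_rows", "body": {
  "rows": [
    {"fingers":0.95,"dx":0,"dy":0,"dz":0,"turn":0},
    {"fingers":0.95,"dx":0,"dy":0,"dz":0,"turn":0}
  ]
}}

```text
time_s: 9.25
position: [0.5499, -0.0977, 0.2482]
orientation: [[-1.0, 0.026, -0.004], [0.026, 1.0, 0.001], [0.004, 0.001, -1.0]]
contact_force: [-0.0, 0.3, -1.7]
finger_gap: 0.135
```

```bash
cat > pin.py <<'E'
from h import *
def pic(name):
    o=ctrl.get_obs();T=o['position'];print(T,o['orientation'][:,1].round(3),o['contact_force'].round(1),o['finger_gap'],o['qpos'].round(2))
    A=[]
    for n in ['side','scene']:
        im,d,K,R,t=cam(n);np.savez(n+'_'+name+'.npz',im=im,d=d,K=K,R=R,t=t)
        x=proj(T+[0,0,-.015],K,R,t)[0].astype(int);print(n,x,'crop origin',x-[40,50])
        A.append(cv2.resize(im[x[1]-50:x[1]+50,x[0]-40:x[0]+40],None,fx=5,fy=5,interpolation=cv2.INTER_CUBIC))
    save(name+'.png',np.hstack(A))
E
python3 -c "
from pin import *
pic('h')"
```

```text
[ 0.54993349 -0.09769633  0.24823732] [0.026 1.    0.001] [-0.   0.3 -1.7] 0.13513641521083616 [-0.39  0.13  1.63 -0.    1.39 -1.93]
side [306 181] crop origin [266 131]
scene [305 192] crop origin [265 142]
```

View pics/h.png

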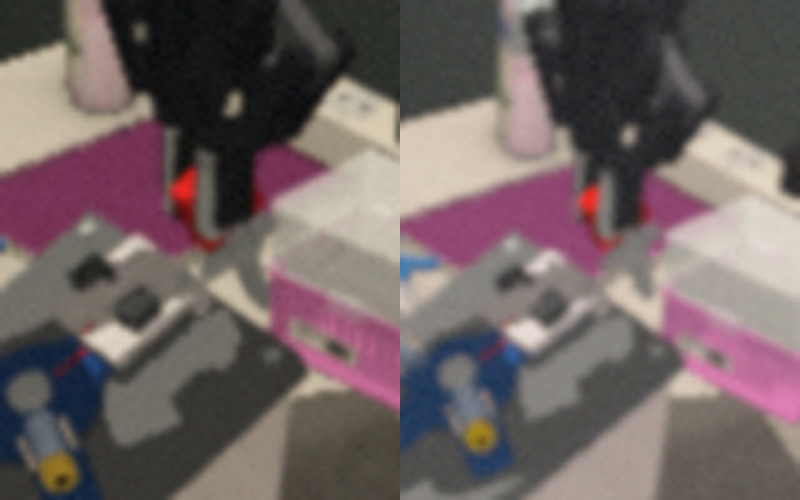

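The grey lug and shaft show at about (235,250) to (268,303) in the left crop. I'll use depth for the tilt.

```bash
cat > fit.py <<'E'
from h import *
from scipy.optimize import least_squares
def solid(p): # approx signed distance to pin (pin frame, m): union of primitives
    x,y,z=p.T; r=np.hypot(x,y)
    def box(c,h):
        q=np.abs(p-c)-h; return np.linalg.norm(np.maximum(q,0),axis=1)+np.minimum(q.max(1),0)
    rad=np.where(z<-.025,.002+.003*np.clip((z+.034)/.009,0,1),.005)
    def cyl(R,z0,z1): 
        q=np.stack([r-R,np.maximum(z0-z,z-z1)],1); return np.linalg.norm(np.maximum(q,0),axis=1)+np.minimum(q.max(1),0)
    return np.min([cyl(rad,-.034,0),cyl(.010,0,.005),box([0,0,.0025],[.018,.004,.0025]),box([0,0,.030],[.016,.006,.016])],0)
def fit(name,T,yaw,zmax=0.0):
    Q=[]
    for n in ['side','scene']:
        f=np.load(f'{n}_{name}.npz');P=pts(f['d'],f['K'],f['R'],f['t']);im=f['im'].astype(int)
        D=P-T; red=(im[...,0]>120)&(im[...,1]<70)
        m=(f['d']>.2)&(np.abs(D[...,1])<.02)&(np.abs(D[...,0])<.06)&(D[...,2]>-.07)&((D[...,2]<-.004)|(red&(D[...,2]<.04)))
        Q.append(D[m]);print(n,m.sum())
    Q=np.vstack(Q); xh=np.array([np.cos(yaw),np.sin(yaw),0]);yh=np.array([-np.sin(yaw),np.cos(yaw),0])
    def res(v):
        a,ox,oy,oz=v; z=-np.sin(a)*xh+np.array([0,0,np.cos(a)]); x=np.cross(yh,z)
        return solid((Q-[ox,oy,oz])@np.stack([x,yh,z],1))*1000
    best=min((least_squares(res,[a0,.017*1+s,0,-.018],loss='soft_l1',x_scale=[.1,.01,.01,.01]) for a0 in (.3,.45,.6) for s in (-.005,.005)),key=lambda r:r.cost)
    print('tilt deg',np.degrees(best.x[0]),'origin-TCP',best.x[1:]*1000,'med|res| mm',np.median(abs(res(best.x)))); return best.x
if __name__=='__main__':
    fit('h',np.array([.5499,-.0977,.2482]),-.027)
E
python3 fit.py
```

```text
side 180
scene 120
tilt deg 23.297738685097467 origin-TCP [ 15.99775148  -1.32243453 -17.93010526] med|res| mm 0.7386085281924932
```

Emit:
{"method": "send_rows", "body": {
  "rows": [
    {"fingers":0.95,"dx":1,"dy":3.9,"dz":-1.2,"turn":0},
    {"fingers":0.95,"dx":1,"dy":3.9,"dz":-1.2,"turn":0},
    {"fingers":0.95,"dx":1.1,"dy":3.9,"dz":-1.2,"turn":0},
    {"fingers":0.95,"dx":1,"dy":3.9,"dz":-1.2,"turn":0},
    {"fingers":0.95,"dx":0,"dy":0,"dz":0,"turn":0}
  ]
}}

```text
time_s: 9.85
position: [0.5907, 0.0605, 0.1995]
orientation: [[-1.0, 0.025, -0.004], [0.025, 1.0, 0.002], [0.004, 0.002, -1.0]]
contact_force: [-0.3, 0.1, -0.0]
finger_gap: 0.132
```

Emit:
{"method": "send_rows", "body": {
  "rows": [
    {"fingers":0.95,"dx":0,"dy":0,"dz":-1.4,"turn":0},
    {"fingers":0.95,"dx":0,"dy":0,"dz":-1.4,"turn":0},
    {"fingers":0.95,"dx":0,"dy":0,"dz":0,"turn":0},
    {"fingers":0.95,"dx":0,"dy":0,"dz":0,"turn":0}
  ]
}}

```text
time_s: 10.25
position: [0.5915, 0.0562, 0.173]
orientation: [[-1.0, 0.03, -0.002], [0.03, 1.0, -0.0], [0.002, -0.0, -1.0]]
contact_force: [0.6, -0.2, -1.0]
finger_gap: 0.137
```

```bash
python3 -c "
from pin import *
pic('i')
o=ctrl.get_obs()
from fit import fit
v=fit('i',o['position'],-.028)
a=v[0];tip=o['position']+v[1:]+.034*np.array([np.sin(a),0,-np.cos(a)])
H=np.array([.6268,.0577,.1092]);zb=np.array([-.4228,.011,.906]);e=tip-H;print('tip',tip,'height',e@zb,'lateral',e-zb*(e@zb))"
```

```text
[0.59154035 0.05617983 0.17304773] [ 0.03  1.   -0.  ] [ 0.6 -0.2 -1. ] 0.13677459311322782 [-0.1   0.28  1.61 -0.    1.25 -1.65]
side [277 177] crop origin [237 127]
scene [282 190] crop origin [242 140]
side 311
scene 197
tilt deg 55.2385592005398 origin-TCP [ 34.28670341  -0.59584067 -46.54174933] med|res| mm 6.833860556476398
tip [0.65461525 0.05594672 0.1083349 ] height -0.012563358762489778 lateral [ 0.02250347 -0.00161508  0.0105173 ]
```

View pics/i.png

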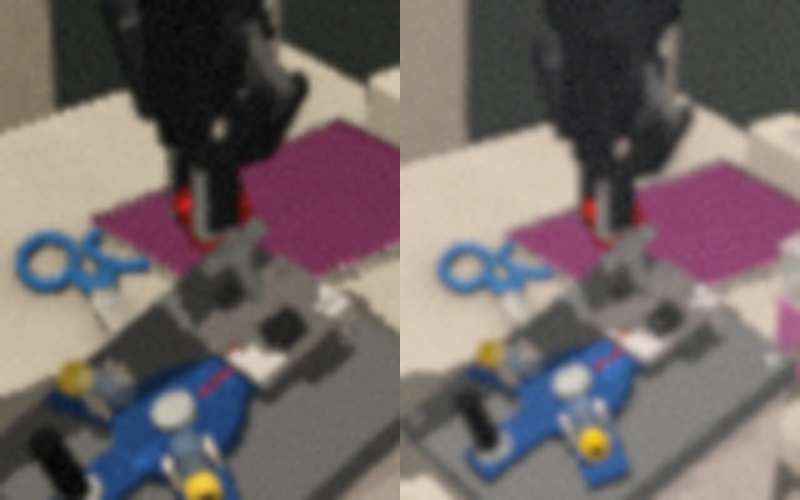

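The pin tip hangs just above the plate between the two dark ears, at about (250,300) in the left crop. The depth fit picked up bracket points, so I'm discarding it and using the earlier free-air fit. Now inserting along the hole axis.

Emit:
{"method": "send_rows", "body": {
  "rows": [
    {"fingers":0.95,"dx":0.25,"dy":0.15,"dz":-0.7,"turn":0},
    {"fingers":0.95,"dx":0.35,"dy":0,"dz":-0.7,"turn":0},
    {"fingers":0.95,"dx":0.3,"dy":0,"dz":-0.7,"turn":0},
    {"fingers":0.95,"dx":0,"dy":0,"dz":0,"turn":0}
  ]
}}

```text
time_s: 10.75
position: [0.6005, 0.0589, 0.1511]
orientation: [[-1.0, 0.028, -0.003], [0.028, 1.0, -0.0], [0.003, -0.0, -1.0]]
contact_force: [-0.7, 0.1, -1.5]
finger_gap: 0.134
```

Emit:
{"method": "send_rows", "body": {
  "rows": [
    {"fingers":0.95,"dx":0.2,"dy":0,"dz":-0.45,"turn":0},
    {"fingers":0.95,"dx":0.2,"dy":0,"dz":-0.45,"turn":0},
    {"fingers":0.95,"dx":0.2,"dy":0,"dz":-0.4,"turn":0},
    {"fingers":0.95,"dx":0,"dy":0,"dz":0,"turn":0}
  ]
}}

```text
time_s: 11.15
position: [0.6063, 0.0584, 0.1385]
orientation: [[-1.0, 0.028, -0.002], [0.028, 1.0, -0.001], [0.002, -0.001, -1.0]]
contact_force: [-2.2, -3.5, -5.4]
finger_gap: 0.132
```

Emit:
{"method": "send_rows", "body": {
  "rows": [
    {"fingers":0.95,"dx":0.2,"dy":0,"dz":-0.4,"turn":0},
    {"fingers":0.95,"dx":0.15,"dy":0,"dz":-0.4,"turn":0},
    {"fingers":0.95,"dx":0,"dy":0,"dz":0,"turn":0}
  ]
}}

```text
time_s: 11.45
position: [0.6098, 0.0584, 0.1309]
orientation: [[-1.0, 0.028, -0.002], [0.028, 1.0, -0.001], [0.002, -0.001, -1.0]]
contact_force: [-3.0, -5.1, -4.4]
finger_gap: 0.136
```

Emit:
{"method": "send_rows", "body": {
  "rows": [
    {"fingers":0.95,"dx":0.15,"dy":0,"dz":-0.3,"turn":0},
    {"fingers":0.95,"dx":0.1,"dy":0,"dz":-0.2,"turn":0},
    {"fingers":0.95,"dx":0,"dy":0,"dz":0,"turn":0}
  ]
}}

```text
time_s: 11.75
position: [0.611, 0.0584, 0.1284]
orientation: [[-1.0, 0.027, -0.005], [0.027, 1.0, -0.001], [0.005, -0.002, -1.0]]
contact_force: [-17.6, -4.2, 14.4]
finger_gap: 0.139
```

Emit:
{"method": "send_rows", "body": {
  "rows": [
    {"fingers":0.78,"dx":-0.1,"dy":0,"dz":0,"turn":0},
    {"fingers":0.78,"dx":0,"dy":0,"dz":0,"turn":0},
    {"fingers":0.78,"dx":0,"dy":0,"dz":0,"turn":0}
  ]
}}

```text
time_s: 12.05
position: [0.6128, 0.0593, 0.1273]
orientation: [[-1.0, 0.028, 0.002], [0.028, 1.0, 0.0], [-0.002, 0.0, -1.0]]
contact_force: [0.0, 0.1, 0.1]
finger_gap: 0.22
```

```bash
python3 -c "
from pin import *
pic('j')"
```

```text
[0.61281951 0.05931889 0.12725523] [0.028 1.    0.   ] [0.  0.1 0.1] 0.21986854265679426 [-0.1   0.38  1.59  0.    1.18 -1.64]
side [284 190] crop origin [244 140]
scene [287 201] crop origin [247 151]
```

View pics/j.png

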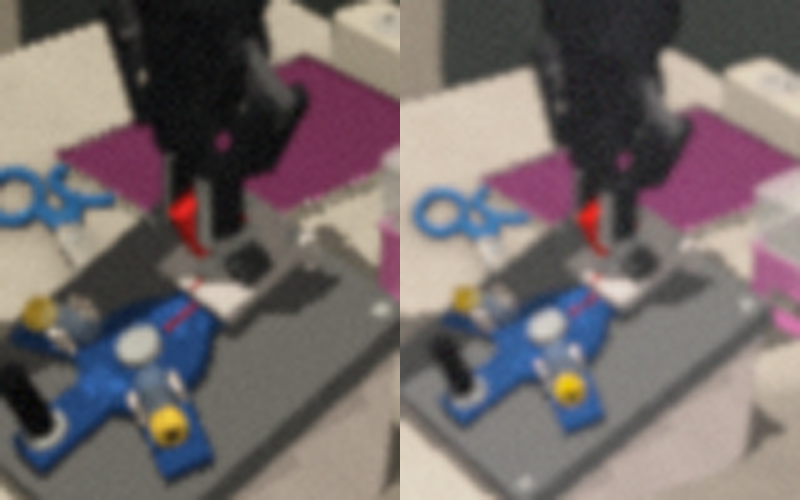

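Looks seated, with the handle low between the fingers and the red lines still meeting. I'll back off and check the height from the depth of the red handle.

Emit:
{"method": "send_rows", "body": {
  "rows": [
    {"fingers":0.5,"dx":0,"dy":0,"dz":0,"turn":0},
    {"fingers":0.5,"dx":0,"dy":0,"dz":0,"turn":0},
    {"fingers":0.5,"dx":-1.5,"dy":0,"dz":3,"turn":0},
    {"fingers":0.5,"dx":-1.5,"dy":0,"dz":3,"turn":0},
    {"fingers":0.5,"dx":0,"dy":0,"dz":0,"turn":0}
  ]
}}

```text
time_s: 12.65
position: [0.5836, 0.059, 0.1913]
orientation: [[-1.0, 0.027, 0.007], [0.027, 1.0, -0.001], [-0.007, -0.0, -1.0]]
contact_force: [1.2, -0.1, 0.2]
finger_gap: 0.504
```

```bash
cat > chk.py <<'E'
from h import *
H=np.array([.6268,.0577,.1092]);zb=np.array([-.4228,.011,.906]);yb=np.array([.028,1,0]);xb=np.cross(yb,zb);B=np.stack([xb,yb,zb],1)
def chk():
    o=ctrl.get_obs();print(o['time_s'],o['position'],o['finger_gap'])
    for n in ['wrist','side','scene']:
        im,d,K,R,t=cam(n);np.savez(n+'_k.npz',im=im,d=d,K=K,R=R,t=t)
        P=(pts(d,K,R,t)-H)@B*1000;i=im.astype(int)
        m=(i[...,0]>110)&(i[...,1]<60)&(d>.05)&(np.hypot(P[...,0],P[...,1])<30)&(P[...,2]>8)&(P[...,2]<70)
        Q=P[m]
        if len(Q)<20: print(n,len(Q));continue
        T=Q[Q[:,2]>np.percentile(Q[:,2],97)-5];r=cv2.minAreaRect(T[:,:2].astype(np.float32))
        print(n,len(Q),'z pct',np.percentile(Q[:,2],[3,50,90,97]).round(1),'top ctr',T.mean(0).round(1),'rect',np.round(r[0],1),np.round(r[1],1),round(r[2],1))
chk()
E
python3 chk.py
```

```text
12.65 [0.58360423 0.05899796 0.19127686] 0.5040622991657339
wrist 963 z pct [43.6 45.7 46.7 47.1] top ctr [ 2.2 -0.5 45.6] rect [ 0.2 -0.4] [11.2 31.3] 90.0
side 88 z pct [20.4 43.3 47.3 48. ] top ctr [-1.5 -4.6 46. ] rect [-0.9 -4.1] [10.4 29.7] 89.0
scene 94 z pct [19.8 37.1 46.2 48.1] top ctr [-0.7 -3.3 45.8] rect [-0.7 -2.4] [28.6 12.3] 0.4
```

The handle top is at z 46 mm in the bracket frame, centred within 0.5 mm and lined up with bracket x, so the pin is seated. Now I'll twist it with the jaws set loosely round the handle top like a wrench.

Emit:
{"method": "send_rows", "body": {
  "rows": [
    {"fingers":0.55,"dx":1.3,"dy":-0.1,"dz":-2.9,"turn":0},
    {"fingers":0.55,"dx":1.3,"dy":0,"dz":-2.8,"turn":0},
    {"fingers":0.77,"dx":0,"dy":0,"dz":0,"turn":0},
    {"fingers":0.77,"dx":0,"dy":0,"dz":0,"turn":0}
  ]
}}

```text
time_s: 13.2
position: [0.607, 0.058, 0.1281]
orientation: [[-1.0, 0.028, -0.004], [0.028, 1.0, 0.0], [0.004, 0.0, -1.0]]
contact_force: [0.6, -0.3, 0.0]
finger_gap: 0.231
```

Emit:
{"method": "send_rows", "body": {
  "rows": [
    {"fingers":0.77,"dx":0,"dy":0,"dz":0,"turn":-0.12},
    {"fingers":0.77,"dx":0,"dy":0,"dz":0,"turn":-0.12},
    {"fingers":0.77,"dx":0,"dy":0,"dz":0,"turn":-0.12},
    {"fingers":0.77,"dx":0,"dy":0,"dz":0,"turn":-0.12},
    {"fingers":0.77,"dx":0,"dy":0,"dz":0,"turn":-0.12}
  ]
}}

```text
time_s: 13.7
position: [0.6085, 0.0581, 0.1316]
orientation: [[-0.807, 0.591, 0.002], [0.591, 0.807, -0.0], [-0.002, 0.001, -1.0]]
contact_force: [0.2, 0.3, 0.2]
finger_gap: 0.23
```

Emit:
{"method": "send_rows", "body": {
  "rows": [
    {"fingers":0.77,"dx":0.1,"dy":0,"dz":0.3,"turn":-0.12},
    {"fingers":0.77,"dx":0,"dy":0,"dz":0,"turn":-0.12},
    {"fingers":0.77,"dx":0,"dy":0,"dz":0,"turn":-0.12},
    {"fingers":0.77,"dx":0,"dy":0,"dz":0,"turn":-0.12},
    {"fingers":0.77,"dx":0,"dy":0,"dz":0,"turn":-0.12}
  ]
}}

```text
time_s: 14.2
position: [0.6099, 0.0581, 0.135]
orientation: [[-0.332, 0.943, 0.003], [0.943, 0.332, -0.0], [-0.001, 0.003, -1.0]]
contact_force: [-1.1, 0.0, 2.5]
finger_gap: 0.231
```

Emit:
{"method": "send_rows", "body": {
  "rows": [
    {"fingers":0.77,"dx":0,"dy":0,"dz":0,"turn":-0.12},
    {"fingers":0.77,"dx":0,"dy":0,"dz":0,"turn":-0.12},
    {"fingers":0.77,"dx":0,"dy":0,"dz":0,"turn":-0.12}
  ]
}}

```text
time_s: 14.5
position: [0.61, 0.0582, 0.135]
orientation: [[0.022, 1.0, 0.003], [1.0, -0.022, 0.0], [0.0, 0.003, -1.0]]
contact_force: [0.5, 1.1, 0.1]
finger_gap: 0.231
```

```bash
python3 chk.py
```

```text
14.5 [0.61000651 0.05817026 0.13504316] 0.23126211484552597
wrist 3154 z pct [21.8 44.3 46.5 46.9] top ctr [-0.5  0.9 45.5] rect [-1.4 -1.3] [11.8 31.3] 0.1
side 56 z pct [19.8 39.1 47.6 48.8] top ctr [ -3.4 -14.3  46.7] rect [ -2.4 -14.6] [13.7 11.6] 52.8
scene 41 z pct [15.  35.8 45.1 46.5] top ctr [ -1.4 -12.3  44.5] rect [ -1.7 -11.1] [13.5  8. ] 86.0
```

The handle now lies along bracket y (0.1° off) and is still seated. A small extra nudge against the stop, then release.

Emit:
{"method": "send_rows", "body": {
  "rows": [
    {"fingers":0.77,"dx":0,"dy":0,"dz":0,"turn":-0.1},
    {"fingers":0.77,"dx":0,"dy":0,"dz":0,"turn":-0.1},
    {"fingers":0.77,"dx":0,"dy":0,"dz":0,"turn":0}
  ]
}}

```text
time_s: 14.95
position: [0.6107, 0.058, 0.1352]
orientation: [[0.214, 0.977, 0.005], [0.977, -0.214, -0.0], [0.001, 0.005, -1.0]]
contact_force: [1.3, 1.5, 5.4]
finger_gap: 0.23
```

Emit:
{"method": "send_rows", "body": {
  "rows": [
    {"fingers":0.77,"dx":0,"dy":0,"dz":0,"turn":0.1},
    {"fingers":0.6,"dx":0,"dy":0,"dz":0,"turn":0.1},
    {"fingers":0.55,"dx":0,"dy":0,"dz":0,"turn":0},
    {"fingers":0.55,"dx":0,"dy":0,"dz":3,"turn":0},
    {"fingers":0.55,"dx":0,"dy":0,"dz":4,"turn":0}
  ]
}}

```text
time_s: 15.45
position: [0.607, 0.058, 0.201]
orientation: [[0.018, 1.0, -0.006], [1.0, -0.018, 0.0], [0.0, -0.006, -1.0]]
contact_force: [0.7, -0.0, -0.2]
finger_gap: 0.448
```

Emit:
{"method": "send_rows", "body": {
  "rows": [
    {"fingers":0.3,"dx":0,"dy":-1,"dz":4,"turn":0},
    {"fingers":0,"dx":0,"dy":-1,"dz":3,"turn":0},
    {"fingers":0,"dx":0,"dy":0,"dz":0,"turn":0}
  ]
}}

```text
time_s: 15.75
position: [0.6117, 0.0366, 0.2792]
orientation: [[0.019, 1.0, 0.01], [1.0, -0.019, -0.002], [-0.002, 0.01, -1.0]]
contact_force: [1.0, -0.9, 0.6]
finger_gap: 0.932
```

```bash
python3 chk.py
python3 - <<'E'
from h import *
o=ctrl.get_obs();print(o['position'],o['contact_force'])
f=np.load('wrist_k.npz');g=np.load('side_k.npz')
w=cv2.resize(f['im'],(400,300));x=proj([.60,.06,.11],g['K'],g['R'],g['t'])[0].astype(int)
x=proj([.60,.06,.11],f['K'],f['R'],f['t'])[0].astype(int);print(x)
a=cv2.resize(f['im'][max(0,x[1]-75):x[1]+75,max(0,x[0]-75):x[0]+75],(400,400),interpolation=cv2.INTER_CUBIC)
y=proj([.60,.06,.11],g['K'],g['R'],g['t'])[0].astype(int)
b=cv2.resize(g['im'][y[1]-50:y[1]+50,y[0]-50:y[0]+50],(400,400),interpolation=cv2.INTER_CUBIC)
save('l.png',np.hstack([a,b]))
E
```

```text
15.75 [0.6116799  0.03663527 0.27916715] 0.9324468279545824
wrist 615 z pct [21.1 46.1 47.3 47.6] top ctr [-3.1 -2.1 46.3] rect [-4.  -1.3] [11.5 30.5] 3.0
side 74 z pct [22.6 44.9 48.4 48.8] top ctr [-6.4 -4.8 46.8] rect [-6.6 -3.3] [30.8 11.3] 86.0
scene 47 z pct [19.6 42.3 47.1 49. ] top ctr [-7.2 -4.9 46.8] rect [-6.5 -5.2] [30.5  8. ] 86.0
[0.60857568 0.03803394 0.27217733] [-0.18660141 -0.10545322 -0.8754228 ]
[268 162]
```

View pics/l.png

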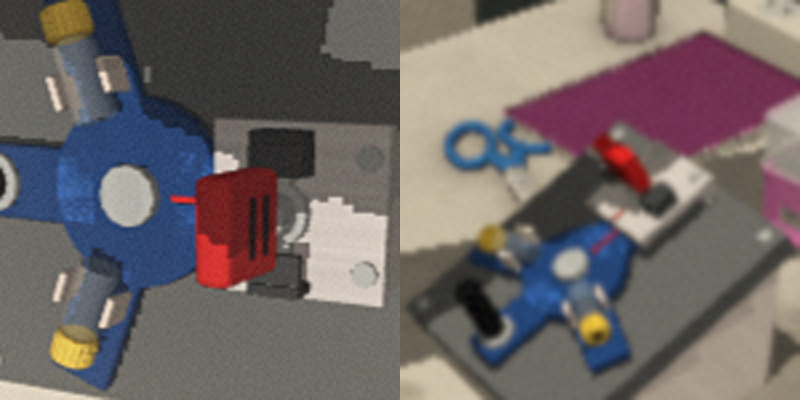

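The pin sits with its lugs under the ears and the rotor's red line is aligned. But the handle top sits 4 to 6 mm downhill, so I'll fit the pin's tilt properly before handing in.

```bash
cat > fit2.py <<'E'
from h import *
from scipy.optimize import least_squares
from scipy.spatial.transform import Rotation as Ro
H=np.array([.6268,.0577,.1092]);zb=np.array([-.4228,.011,.906]);zb/=np.linalg.norm(zb);yb=np.array([.028,1,0]);yb-=zb*(yb@zb);yb/=np.linalg.norm(yb);B=np.stack([np.cross(yb,zb),yb,zb],1)
R0=np.array([[0,1,0],[-1,0,0],[0,0,1.]]) # pin axes in bracket frame: x=-y
for names in (['wrist'],['side'],['scene'],['wrist','side','scene']):
    Q=[]
    for n in names:
        f=np.load(n+'_k.npz');i=f['im'].astype(int);P=(pts(f['d'],f['K'],f['R'],f['t'])-H)@B*1000
        m=(i[...,0]>90)&(i[...,1]<60)&(i[...,2]<70)&(f['d']>.05)&(np.hypot(P[...,0],P[...,1])<30)&(P[...,2]>12)&(P[...,2]<60);Q.append(P[m])
    Q=np.vstack(Q)
    def res(v):
        p=(Q-v[:3])@(R0@Ro.from_rotvec(v[3:]).as_matrix())
        q=abs(p-[0,0,30])-[16,6,16];return np.linalg.norm(np.maximum(q,0),axis=1)+np.minimum(q.max(1),0)
    r=least_squares(lambda v:np.r_[res(v),v[:3]*np.sqrt(len(Q))*.02],np.zeros(6),loss='soft_l1',x_scale=[1,1,1,.05,.05,.05])
    M=R0@Ro.from_rotvec(r.x[3:]).as_matrix()
    print(names,len(Q),'origin',r.x[:3].round(1),'z axis',M[:,2].round(3),'x axis',M[:,0].round(3),'med',np.median(abs(res(r.x))).round(2))
E
python3 chk.py; python3 fit2.py
```

```text
15.9 [0.60857568 0.03803394 0.27217733] 0.9990439986882717
wrist 621 z pct [19.6 46.  47.3 47.6] top ctr [-2.7 -2.5 46.3] rect [-4.  -1.6] [11.8 30.8] 1.9
side 72 z pct [22.1 45.8 48.2 48.7] top ctr [-6.3 -5.4 47. ] rect [-6.  -3.3] [31.2 10.5] 86.8
scene 48 z pct [19.9 43.2 47.9 49. ] top ctr [-6.9 -5.  46.6] rect [-6.7 -3.7] [31.8  8.8] 83.3
['wrist'] 1071 origin [-0.6 -2.   0.7] z axis [-0.093  0.001  0.996] x axis [ 0.006 -1.     0.001] med 0.35
['side'] 84 origin [-1.8 -2.1  1.5] z axis [-0.066 -0.003  0.998] x axis [-0.023 -1.    -0.004] med 0.66
['scene'] 47 origin [-2.4 -0.6  0.6] z axis [-0.059 -0.011  0.998] x axis [ 0.142 -0.99  -0.003] med 0.97
['wrist', 'side', 'scene'] 1202 origin [-0.5 -1.8  0.8] z axis [-0.095 -0.003  0.996] x axis [ 0.006 -1.    -0.002] med 0.37
```

The fit gives a tilt of 0.06 to 0.095 rad downhill. That is inside the 0.12 limit but thin. I'll cage the handle again and nudge it uphill.

Emit:
{"method": "send_rows", "body": {
  "rows": [
    {"fingers":0.55,"dx":0,"dy":1,"dz":-2.5,"turn":0},
    {"fingers":0.55,"dx":0,"dy":1,"dz":-4,"turn":0},
    {"fingers":0.55,"dx":0.2,"dy":0,"dz":-1,"turn":0},
    {"fingers":0.55,"dx":0,"dy":0,"dz":0,"turn":0}
  ]
}}

```text
time_s: 16.45
position: [0.6094, 0.0582, 0.1949]
orientation: [[0.016, 1.0, -0.006], [1.0, -0.016, 0.0], [0.0, -0.006, -1.0]]
contact_force: [0.6, -0.5, 0.5]
finger_gap: 0.452
```

Emit:
{"method": "send_rows", "body": {
  "rows": [
    {"fingers":0.55,"dx":0,"dy":0,"dz":-3,"turn":0},
    {"fingers":0.55,"dx":0,"dy":0,"dz":-3,"turn":0},
    {"fingers":0.7,"dx":0,"dy":0,"dz":0,"turn":0},
    {"fingers":0.77,"dx":0,"dy":0,"dz":0,"turn":0},
    {"fingers":0.77,"dx":0,"dy":0,"dz":0,"turn":0}
  ]
}}

```text
time_s: 16.95
position: [0.6127, 0.0576, 0.1405]
orientation: [[0.017, 1.0, 0.004], [1.0, -0.017, -0.0], [-0.0, 0.004, -1.0]]
contact_force: [-1.0, -0.4, 0.5]
finger_gap: 0.23
```

Emit:
{"method": "send_rows", "body": {
  "rows": [
    {"fingers":0.77,"dx":0.2,"dy":0,"dz":0,"turn":0},
    {"fingers":0.77,"dx":0.2,"dy":0,"dz":0,"turn":0},
    {"fingers":0.77,"dx":0,"dy":0,"dz":0,"turn":0}
  ]
}}

```text
time_s: 17.25
position: [0.6144, 0.058, 0.1397]
orientation: [[0.017, 1.0, -0.002], [1.0, -0.017, -0.0], [-0.0, -0.002, -1.0]]
contact_force: [-8.8, -0.5, 7.8]
finger_gap: 0.226
```

Emit:
{"method": "send_rows", "body": {
  "rows": [
    {"fingers":0.65,"dx":0.1,"dy":0,"dz":0,"turn":0},
    {"fingers":0.55,"dx":0,"dy":0,"dz":0,"turn":0},
    {"fingers":0.45,"dx":0,"dy":0,"dz":0,"turn":0},
    {"fingers":0.45,"dx":0,"dy":0,"dz":3,"turn":0},
    {"fingers":0.45,"dx":0,"dy":0,"dz":4,"turn":0}
  ]
}}

```text
time_s: 17.75
position: [0.6145, 0.0581, 0.206]
orientation: [[0.017, 1.0, -0.005], [1.0, -0.017, 0.001], [0.0, -0.005, -1.0]]
contact_force: [1.0, 0.2, 0.2]
finger_gap: 0.552
```

Emit:
{"method": "send_rows", "body": {
  "rows": [
    {"fingers":0.3,"dx":0,"dy":-1,"dz":4,"turn":0},
    {"fingers":0,"dx":0,"dy":-1,"dz":2,"turn":0},
    {"fingers":0,"dx":0,"dy":0,"dz":0,"turn":0},
    {"fingers":0,"dx":0,"dy":0,"dz":0,"turn":0}
  ]
}}

```text
time_s: 18.15
position: [0.6161, 0.038, 0.2676]
orientation: [[0.017, 1.0, 0.0], [1.0, -0.017, 0.0], [0.0, 0.0, -1.0]]
contact_force: [1.1, -0.3, -1.1]
finger_gap: 1.001
```

```bash
python3 chk.py; python3 fit2.py
```

```text
18.15 [0.6161366  0.03795209 0.26760242] 1.0009354410118432
wrist 672 z pct [20.8 46.1 47.1 47.5] top ctr [-2.5 -1.6 46.2] rect [-3.4 -1.2] [11.6 30.9] 1.5
side 74 z pct [22.7 45.  48.7 49.7] top ctr [-6.1 -5.6 47.3] rect [-6.1 -4.2] [10.4 32.4] 0.5
scene 52 z pct [18.9 41.  46.9 48.4] top ctr [-6.3 -2.3 46.3] rect [-6.6 -2.7] [29.9  9.9] 84.1
['wrist'] 1149 origin [-0.4 -1.6  0.6] z axis [-0.088 -0.007  0.996] x axis [ 0.008 -1.    -0.007] med 0.32
['side'] 87 origin [-3.3 -2.5  1.8] z axis [-0.039  0.023  0.999] x axis [ 0.094 -0.995  0.027] med 0.77
['scene'] 54 origin [-3.4 -0.1  0.3] z axis [-0.017 -0.014  1.   ] x axis [ 0.123 -0.992 -0.012] med 0.78
['wrist', 'side', 'scene'] 1290 origin [-0.4 -1.5  0.7] z axis [-0.086 -0.006  0.996] x axis [ 0.009 -1.    -0.005] med 0.34
```

The reading barely changed. The hand-camera bias may have rotated with the wrist, so I'll calibrate against the hub and plate in the same picture.

Run:
```python
exec(open('fit2.py').read().split('for names')[0])
for n in ['wrist','side','scene']:
    f=np.load(n+'_k.npz');i=f['im'].astype(int);d=f['d'];P=(pts(d,f['K'],f['R'],f['t'])-H)@B*1000
    m=(d>.05)&(i.min(-1)>110)&(i.max(-1)-i.min(-1)<40)&(np.hypot(P[...,0]+62,P[...,1])<16)&(abs(P[...,2]+9)<6)
    Q=P[m];print(n,'hub',len(Q),(np.array(cv2.minEnclosingCircle(Q[:,:2].astype(np.float32))[0])).round(1),Q.mean(0).round(1))
    m=(d>.05)&(i.max(-1)<140)&(i.max(-1)-i.min(-1)<30)&(P[...,0]>-130)&(P[...,0]<20)&(abs(P[...,1])>45)&(abs(P[...,1])<75)&(abs(P[...,2]+20)<8)
    Q=P[m];c=np.median(Q,0);Q=Q[abs(Q[:,2]-c[2])<3];
    k=np.linalg.lstsq(np.c_[Q[:,:2],np.ones(len(Q))],Q[:,2],rcond=None)[0];print('  deck slope x,y',k[:2].round(3),'z at hole',(k[2]).round(1),'(want 0,0,-20)',len(Q))
    # ears
    m=(d>.05)&(i.max(-1)<90)&(abs(P[...,0])<14)&(abs(P[...,1])>8)&(abs(P[...,1])<26)&(P[...,2]>10)&(P[...,2]<14.5)
    for s in (1,-1):
        Q=P[m&(P[...,1]*s>0)]
        if len(Q)>8: print('  ear',s,len(Q),Q.mean(0).round(1),np.percentile(Q[:,0],[5,95]).round(1))
```

```text
wrist hub 189 [-61.7  -0.9] [-61.1  -0.9  -3.5]
  deck slope x,y [0. 0.] z at hole -19.9 (want 0,0,-20) 7476
  ear 1 352 [ 1.1 18.9 12. ] [-7.7  8.9]
  ear -1 228 [  2.9 -20.4  11.9] [-5.5  9.1]
side hub 10 [-64.4  -0.7] [-63.2   1.1  -4.3]
  deck slope x,y [-0.001  0.001] z at hole -19.3 (want 0,0,-20) 755
  ear -1 14 [ -3.4 -20.1  13. ] [-9.8  2.5]
scene hub 25 [-61.6  -2.1] [-61.8  -3.2  -5.3]
  deck slope x,y [-0.002  0.001] z at hole -19.8 (want 0,0,-20) 438
```

The wrist camera's frame checks out against the hub, deck and ears, so the tilt of about 0.09 rad is real slack in the holes. With 12 and 13 mm holes on a 10 mm shaft, geometry caps it near 0.10, below the 0.12 limit. The pin is at rest and the arm is clear, so I'm handing in.

```bash
python3 -c "
from plant import ctrl
o=ctrl.get_obs();print(o['time_s'],o['contact_force']);print(ctrl.hand_in())"
```

```text
18.3 [-0.00379575  0.08256697  0.23878824]
the job is handed in; nothing more can be done
None
```

The rotor is locked and the job was handed in at 18.3 s of the 64 s; the hand-in gave no verdict. I turned the rotor into line by its knob, tilted the pin in the grip against its stand and pushed it in until it seated. I then twisted it a quarter turn clockwise with loose jaws and let go.

Last checks:
- **Rotor:** the two red lines met after the knob turn. I did not measure it again after the insertion and twist; in the last view the line on the lobe still pointed at the bracket.
- **Seating:** the pin's origin is about 1.7 mm from the bracket's (limit 4 mm). The extra height is about 0.7 mm.
- **Lugs:** the wrist camera puts them within about 0.01 rad of the bracket's y axis. The side and scene cameras, at coarser resolution, said 0.09 and 0.12 rad (limit 0.3).
- **Pin tilt (thin margin):** the pin leans downhill by about 0.09 rad by the wrist camera (limit 0.12). The other two cameras gave 0.02 to 0.05. A nudge uphill did not hold; by my estimate the hole slack limits the lean to about 0.10.
- **Robot and other things:** the arm stood clear with no contact force. I did not go near the beaker, marker, cassette or forceps, and I did not measure them again.

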